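# Pack the spare carrom set into its round holder

### The arm

A 7-joint arm with a two-finger parallel gripper is mounted at the origin on the work surface. World frame = base frame: x ahead of the robot, y to its left, z up, the work surface at z = 0. Lengths are in mm, angles in rad, forces in N, time in s.
With the tool pointing down it reaches from about 350 to 900 mm from the base axis. Payload 8.1 kg.
Tool frame: the origin (TCP) lies midway between the tips of the shut fingers; the grasp point (between the pads) lies 19 mm behind it (r.hold_point_z is the distance from the TCP to the grasp point, in mm); y points along the fingers, z is the direction in which the jaws open and shut, and the axes are right-handed (so a half turn about y gives the same grasp; the last joint's range is limited). The gripper opens to 85 mm and grips with 20 to 120 N. Pads are 22 mm wide; open, the fingers measure 114 mm over their backs; the gripper's body (76 mm by 85 mm) begins 54 mm behind the grasp point. The pads swing forward as they close: fully open they stand 13 mm farther back than shut.
Start: joints at [-1.238, 0.434, 0.025, 1.573, -0.012, 1.134, -0.075], TCP at [263.862, 566.584, 231.323] pointing down, gripper open.
Joint ranges: [-2.62, 2.62], [-0.44, 2.09], [-1.27, 1.32], [0.08, 2.57], [-1.32, 4.46], [0.12, 2], [-2.74, 2.74]. Speed limits (rad/s): [2.22, 2.22, 3.01, 3.01, 3.14, 3.14, 3.14].

### API

Orientations are given as a 3x3 rotation matrix whose columns are the frame's x, y, z axes.
In Python, from cell import r gives the robot as it stands.
- The arm moves only by the tool play_rows, never from a script. Its argument "motion" is a list that holds one entry, the list of rows, each a list of 6 numbers: the shift along the world's x, y, z each as a share of 0.1 m, from -1 to 1, then the turn, a rotation vector about the world's x, y, z each as a share of 360 degrees, from -1 to 1. A call has 1 to 12 rows; each row is the pose to reach, as a shift and turn from the pose measured when the call began, turning the shorter way round; what a row does not reach only later rows make up. A row lasts 1/10 s, in which the tool goes at most 50 mm and 8.59 degrees, less where a joint would pass 70% of its speed; a pose out of reach is approached as far as the arm can. A call with a number of a shift or a turn outside -1 to 1 is refused whole. A call with a gripper value outside its range is refused whole. "jaw" is the closure, from -1 (fully open) to 1 (shut), set as the call begins (left out, the last holds). The fingers move at their own pace and stop on an object; "squeeze" is the grip in N (left out, the last holds). Time passes only in rows, so rows that repeat a pose let the fingers close. It gives the time, the measured TCP pose, the force and the opening at its end, in the units of the state.
- r.read_state(): the state, without advancing time (a new reading comes with each control period).
- r.get_image(name): name is "scene" or "top" or "wrist"; returns a dict with "color" (384x512x3 uint8, blue, green, red), "camera_matrix" (3x3 intrinsics, pixels), "origin" and "rotation" of the camera in the world. Camera axes: x right, y down, z forward; pixel columns grow to the right and rows downward; lengths in mm; the calibration is good to about 2 mm. A picture is of the moment at which its call begins. There is no depth.
- r.job_done(): hands the job in, once; it reports no verdict.
Trained networks look in the newest picture that a camera, given by its name, has taken for a name from the list of things; names that differ only in an ending like _2 or _b are one class to them, and where a whole thing is asked for, a point or a joint stands for the part that bears it (a point fixed in the world has none). Each returns a list of dicts, best first, with "p" (0 to 1); they miss things now and then, are a little off and sometimes report something else, mostly with a low value. They report only what shows in the picture. A call takes as long as a camera call. They do not tell look-alikes from the thing itself.
- r.boxes_of(name, camera): "point" ([x, y, z] in mm, in the coordinates of the camera as it stood for that picture, good to about 4 mm: the middle of the surface that is visible of it).
The state is a dict: "t": time; "joint_pos": joint angles; "dq": joint speeds; "joint_torque": joint torques, N m; "eef_pos": TCP position; "eef_rot": TCP orientation; "ft_force": force on the tool from outside, world axes, zero at the start; "moment": the same for the moment, N m; "opening": finger opening in mm.
Only numpy, scipy, OpenCV 4.12 (cv2) and the standard library are available. Lean on these libraries where they do the work, as an engineer would, in place of code of your own. Each camera call takes 0.05 s, during which the arm holds its last target. There are 200 camera calls.

### The job

Pack the spare set away in the round wooden holder on the carrom board: lay the green striker flat in the holder's seat, then stack on it, one after another and squarely in line, the white man, the black man and the red queen, so that the queen is the first out at the next set-up. Then put the wooden cap over the pile, fully home on the holder, and let go of everything. Leave the bowl, the canister, the dispenser and the blue striker where they are.

Things in the scene. Friction and masses are not known exactly. Their poses are not given: they have to be found in the camera images.
- holder: loose dark wooden holder, 110 g: flange 104 mm across, 12 mm high; on it a paler raised ring, 65 mm outside and 57 mm inside diameter, top 18 mm above the underside; inside it the seat, a flat yellow floor 15 mm above the underside. Origin: centre of its underside, z up. The board it stands on has its playing surface at z = 0.030; drawn rings and black corner pockets are not pieces
- cap: loose wooden cap of the holder, 100 g, a cup standing mouth down on the board: 91 mm outside, 81 mm inside diameter, 58 mm high, 50 mm deep inside; on top a dark round knob, 25 mm across and 22 mm high (80 mm overall), to lift it by. It goes over the raised ring with 8 mm play; fully home its rim rests on the flange, 12 mm above the holder's origin. Origin: centre of the rim plane, z up through the knob
- striker: the green striker (acrylic, about 15 g), a flat round disc 41 mm in diameter and 9 mm thick with shallow rings on its face; it starts lying flat on the board (surface z = 0.030, level); origin at the centre of its underside, z up
- white_man: the white carrom man (about 10 g), a flat round disc 31.6 mm in diameter and 9 mm thick with shallow rings on its face; it starts lying flat on the board (surface z = 0.030, level); origin at the centre of its underside, z up
- black_man: the black carrom man (about 10 g), a flat round disc 31.6 mm in diameter and 9 mm thick with shallow rings on its face; it starts lying flat on the board (surface z = 0.030, level); origin at the centre of its underside, z up
- queen: the red carrom man, called the queen (about 10 g), a flat round disc 31.6 mm in diameter and 9 mm thick with shallow rings on its face; it starts lying flat on the board (surface z = 0.030, level); origin at the centre of its underside, z up
- spare_striker: a blue striker that is not to be packed (about 15 g), a flat round disc 41 mm in diameter and 9 mm thick with shallow rings on its face; it starts lying flat on the board (surface z = 0.030, level); origin at the centre of its underside, z up
- bowl: white melamine bowl, 124 mm across its mouth, 50 mm high, empty, not to be moved; origin at the centre of its underside, z up
- canister: stainless steel canister with its lid on, 96 mm in diameter, 138 mm high with the lid's ball knob, not to be moved; origin at the centre of its underside, z up
- dispenser: clear acrylic dispenser with white foot, collar and push plunger, 66 mm in diameter, 127 mm high, not to be moved; origin at the centre of its underside, z up
There are look-alikes about, which are no part of the job. Of the things like the white_man, leave any that is yellow; of the rest the smaller one is meant. Of the things that look like the black_man, the smaller one is meant.

How it is judged (in metres and radians):
On the way, in this order (a step that is already met when the one before it is completed fails the run):
1. the green striker lies flat in the holder's seat, released (z of striker in the frame of holder between 0.0125 and 0.0175 m and horizontal distance between striker and holder below 0.012 m and angle between striker's own z axis and vertical below 0.1 rad and linear speed of striker below 0.02 m/s and contact force between the fingers and striker below 0.05 N), for 0.2 s.
2. the white man lies on the striker, released (z of striker in the frame of holder between 0.0125 and 0.0175 m and horizontal distance between striker and holder below 0.012 m and angle between each of striker, white_man's own z axis and vertical below 0.1 rad and linear speed of each of striker, white_man below 0.02 m/s and z of white_man in the frame of holder between 0.0215 and 0.0265 m and horizontal distance between white_man and striker below 0.01 m and contact force between the fingers and white_man below 0.05 N), for 0.2 s.
3. the black man lies on the white man, released (z of striker in the frame of holder between 0.0125 and 0.0175 m and horizontal distance between striker and holder below 0.012 m and angle between each of striker, white_man, black_man's own z axis and vertical below 0.1 rad and linear speed of each of striker, white_man, black_man below 0.02 m/s and z of white_man in the frame of holder between 0.0215 and 0.0265 m and horizontal distance between white_man and striker below 0.01 m and z of black_man in the frame of holder between 0.0305 and 0.0355 m and horizontal distance between black_man and white_man below 0.01 m and contact force between the fingers and black_man below 0.05 N), for 0.2 s.
4. the queen lies on the black man, released (z of striker in the frame of holder between 0.0125 and 0.0175 m and horizontal distance between striker and holder below 0.012 m and angle between each of striker, white_man, black_man, queen's own z axis and vertical below 0.1 rad and linear speed of each of striker, white_man, black_man, queen below 0.02 m/s and z of white_man in the frame of holder between 0.0215 and 0.0265 m and horizontal distance between white_man and striker below 0.01 m and z of black_man in the frame of holder between 0.0305 and 0.0355 m and horizontal distance between black_man and white_man below 0.01 m and z of queen in the frame of holder between 0.0395 and 0.0445 m and horizontal distance between queen and black_man below 0.01 m and contact force between the fingers and queen below 0.05 N), for 0.2 s.
5. the cap is fully home over the pile, released (z of cap in the frame of holder between 0.0095 and 0.0145 m and horizontal distance between cap and holder below 0.012 m and angle between cap's own z axis and vertical below 0.1 rad and linear speed of cap below 0.02 m/s and contact force between the fingers and cap below 0.05 N), for 0.2 s.
At the end, for the whole second after the job is handed in: Holder upright on the board; striker flat on the seat within 12 mm of its axis; white, black, queen on it in that order, each within 10 mm of the centre of the one below; cap upright on the flange within 12 mm of the axis; heights within 2.5 mm; all released and at rest (all of step 5 and angle between holder's own z axis and vertical below 0.05 rad and height (world z) of holder between 0.027 and 0.033 m and linear speed of each of holder, striker, white_man, black_man, queen below 0.02 m/s and z of striker in the frame of holder between 0.0125 and 0.0175 m and horizontal distance between striker and holder below 0.012 m and angle between each of striker, white_man, black_man, queen's own z axis and vertical below 0.1 rad and z of white_man in the frame of holder between 0.0215 and 0.0265 m and horizontal distance between white_man and striker below 0.01 m and z of black_man in the frame of holder between 0.0305 and 0.0355 m and horizontal distance between black_man and white_man below 0.01 m and z of queen in the frame of holder between 0.0395 and 0.0445 m and horizontal distance between queen and black_man below 0.01 m); the robot touches nothing.
It fails at once if the bowl is moved more than 30 mm (distance of bowl from where it was at the start of the episode above 0.03 m).
It fails at once if the canister is moved more than 30 mm (distance of canister from where it was at the start of the episode above 0.03 m).
It fails at once if the dispenser is moved more than 30 mm (distance of dispenser from where it was at the start of the episode above 0.03 m).
It fails at once if the blue striker is moved more than 30 mm (distance of spare_striker from where it was at the start of the episode above 0.03 m).
It also fails if it takes over 144 s, if anything falls off the work surface, if the arm or the gripper's body presses on something with over 40 N, if the wrist force passes 120 N, or if a joint passes its speed limit or range.

## Working session

There is one attempt and no reset: what is moved stays moved. The work goes in short steps, Python scripts to look and compute and a tool call to move; the robot and the scene stay as the last step left them, time stands still between calls to the robot, and variables do not carry over. Pictures are saved under pics/ and viewed, about 12 in all and at most 16, crops included, and the job is handed in when it is done.

Besides the shell and the picture viewer there is one more tool, called after "Call:" in YAML: its name, and indented under it one key for each argument. play_rows: Moves the arm, as the interface text tells. Its arguments: {"type":"object","properties":{"motion":{"type":"array","items":{"type":"array","items":{"type":"array","items":{"type":"number"}}}},"jaw":{"type":"number"},"squeeze":{"type":"number"}},"required":["motion"]}

```bash
mkdir -p pics; cat > h.py <<'E'
import numpy as np, cv2
from cell import r
def grab(n,save=None):
    im=r.get_image(n)
    if save: cv2.imwrite('pics/'+save,im['color'])
    return im
def ray(im,u,v,z):
    K=np.array(im['camera_matrix']);R=np.array(im['rotation']);o=np.array(im['origin'])
    d=R@np.linalg.inv(K)@np.array([u,v,1.]); return o+d*(z-o[2])/d[2]
def proj(im,p):
    K=np.array(im['camera_matrix']);R=np.array(im['rotation']);o=np.array(im['origin'])
    q=K@(R.T@(np.array(p)-o)); return q[:2]/q[2]
def boxes(im,n,cam):
    out=[]
    for b in r.boxes_of(n,cam):
        w=np.array(im['rotation'])@np.array(b['point'])+np.array(im['origin'])
        out.append((round(b['p'],2),w.round(0).tolist(),proj(im,w).round(0).tolist()))
    return out
E
python3 - <<'E'
from h import *
for c in ('top','scene'):
    im=grab(c,c+'0.png'); print(c,im['origin'])
    for n in ['holder','cap','striker','white_man','black_man','queen','spare_striker','bowl','canister','dispenser']: print(n,boxes(im,n,c))
a=cv2.imread('pics/top0.png');cv2.imwrite('pics/top0b.png',cv2.resize(a,(800,600)))
s=r.read_state();print(s['t'],s['eef_pos'],s['eef_rot'],s['opening'],r.hold_point_z)
E
```

```text
top [ 346.37230372  147.68650295 1101.05337728]
holder [(0.59, [448.0, 1.0, 43.0], [313.0, 235.0])]
cap [(0.78, [417.0, 240.0, 89.0], [217.0, 246.0])]
striker [(0.76, [679.0, -84.0, 37.0], [343.0, 148.0]), (0.52, [572.0, 3.0, 35.0], [311.0, 187.0])]
white_man [(0.76, [503.0, 524.0, 13.0], [111.0, 215.0]), (0.68, [514.0, 448.0, 14.0], [141.0, 211.0]), (0.44, [577.0, 2.0, 35.0], [311.0, 186.0]), (0.39, [530.0, 119.0, 37.0], [266.0, 203.0])]
black_man [(0.45, [571.0, 482.0, 9.0], [129.0, 190.0]), (0.41, [655.0, 91.0, 33.0], [277.0, 157.0])]
queen [(0.51, [575.0, 5.0, 38.0], [310.0, 186.0])]
spare_striker [(0.68, [535.0, -125.0, 36.0], [361.0, 201.0])]
bowl [(0.38, [447.0, -0.0, 41.0], [314.0, 235.0])]
canister [(0.95, [645.0, 246.0, 145.0], [214.0, 148.0])]
dispenser [(0.83, [639.0, -234.0, 126.0], [413.0, 152.0])]
scene [ 828.29535131 -288.99786401  837.98146714]
holder [(0.85, [455.0, -13.0, 43.0], [193.0, 216.0])]
cap [(0.83, [427.0, 233.0, 89.0], [249.0, 130.0]), (0.32, [665.0, 219.0, 145.0], [334.0, 166.0])]
striker [(0.79, [685.0, -83.0, 39.0], [257.0, 301.0]), (0.51, [655.0, 88.0
[... 183 characters left out ...]
506.0, 522.0, 8.0], [332.0, 99.0])]
black_man [(0.44, [657.0, 89.0, 42.0], [293.0, 231.0]), (0.43, [580.0, 476.0, 16.0], [347.0, 119.0])]
queen [(0.61, [579.0, -4.0, 39.0], [239.0, 243.0])]
spare_striker [(0.62, [540.0, -129.0, 37.0], [187.0, 278.0]), (0.38, [457.0, -11.0, 43.0], [194.0, 215.0])]
bowl [(0.6, [415.0, -252.0, 59.0], [97.0, 286.0])]
canister [(0.81, [663.0, 217.0, 144.0], [333.0, 167.0])]
dispenser [(0.77, [661.0, -246.0, 129.0], [188.0, 354.0])]
1.1 [263.86374195 566.56077064 231.3249701 ] [[ 9.06490857e-01  1.34056725e-05  4.22225445e-01]
 [-4.22225445e-01 -3.12648217e-05  9.06490856e-01]
 [ 2.53529228e-05 -9.99999999e-01 -2.26810589e-05]] 85.33129653002102 18.700000000000003
```

View pics/top0b.png

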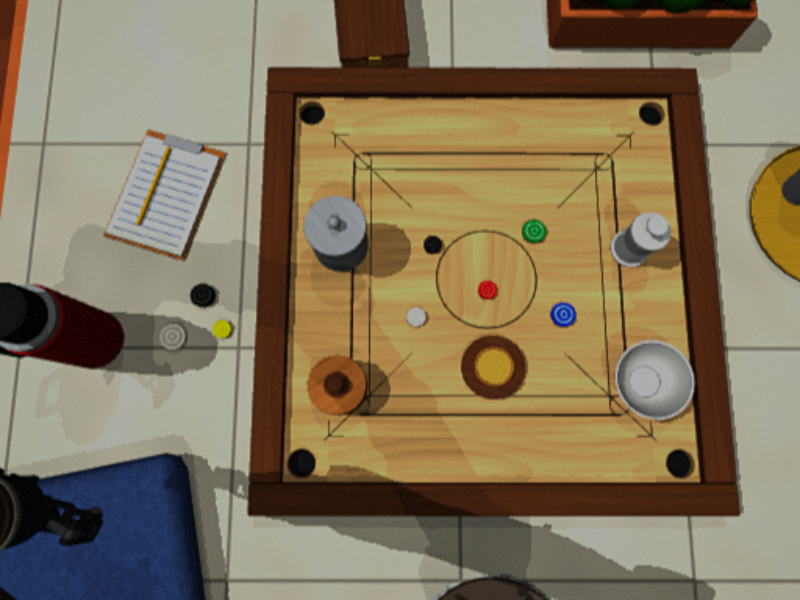

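View pics/scene0.png

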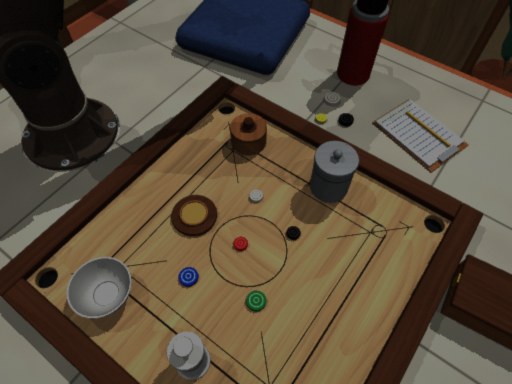

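Candidates for white_man, in the 800 px top picture: (416,317) on the board, grey-white (172,337) off the board, and yellow (222,329), which is excluded. For black_man: (432,245) on the board and (203,295) off it. The on-board pair looks smaller. I'll measure the sizes and confirm in a crop.

```bash
cat > m.py <<'E'
from h import *
def blob(im,uv,hw=16):
    u,v=map(int,uv);c=im['color'];x0,y0=max(u-hw,0),max(v-hw,0)
    p=cv2.cvtColor(c[y0:v+hw,x0:u+hw],cv2.COLOR_BGR2LAB).astype(float)
    bg=np.median(np.concatenate([p[0],p[-1],p[:,0],p[:,-1]]),0)
    d=np.linalg.norm(p-bg,axis=2).clip(0,255).astype(np.uint8)
    t,m=cv2.threshold(d,0,255,cv2.THRESH_OTSU)
    m=cv2.morphologyEx(m,cv2.MORPH_CLOSE,np.ones((3,3)))
    n,l,s,ce=cv2.connectedComponentsWithStats(m)
    k=min(range(1,n),key=lambda i:np.hypot(*(ce[i]-hw))-0.02*s[i,4])
    return ce[k]+[x0,y0],s[k]
E
python3 - <<'E'
from m import *
th={'top':dict(green=(534,231),white=(416,317),black=(432,245),queen=(487,290),blue=(563,315),oblack=(203,295),owhite=(172,337)),
'scene':dict(green=(257,301),white=(256,196),black=(293,233),queen=(240,243),blue=(188,277),oblack=(346,120),owhite=(332,98))}
tiles=[]
for c in th:
    im=grab(c)
    for n,p in th[c].items():
        p=np.array(p)*(0.64 if c=='top' else 1)
        uv,s=blob(im,p,13); z=9 if n[0]=='o' else 37
        w=ray(im,*uv,z); mm=np.linalg.norm(w-np.array(im['origin']))/im['camera_matrix'][0][0]
        print(c,n,uv.round(1),w.round(1)[:2],'w,h mm',(s[2]*mm).round(1),(s[3]*mm).round(1))
        if c=='top' and n in('white','owhite','black','oblack'):
            u,v=p.astype(int);k=int(round(42/mm)/1)
            tiles.append(cv2.resize(im['color'][v-k:v+k,u-k:u+k],(300,300),interpolation=2))
cv2.imwrite('pics/cand.png',np.vstack([np.hstack(tiles[:2]),np.hstack(tiles[2:])]))
E
```

```text
top green [341.6 148. ] [678.1 -80.7] w,h mm 46.1 43.4
top white [266.7 203. ] [530.7 117.8] w,h mm 38.6 36.0
top black [277.7 157.2] [652.9  88.5] w,h mm 47.5 47.5
top queen [311.9 185.5] [576.9   0.6] w,h mm 34.0 34.0
top blue [360.2 201.1] [ 535.7 -122.7] w,h mm 45.1 45.1
top oblack [129.9 188.8] [573.3 480.3] w,h mm 47.1 41.6
top owhite [110.4 214. ] [505.8 527.6] w,h mm 72.3 72.3
scene green [255.1 301.6] [682.1 -86.2] w,h mm 47.8 49.9
scene white [255.3 196.8] [535.7 113.3] w,h mm 35.0 32.7
scene black [291.5 233.3] [656.4  84.5] w,h mm 46.8 37.9
scene queen [239.8 244.1] [580.5  -4.1] w,h mm 35.1 37.3
scene blue [187.9 276.8] [ 539.2 -127. ] w,h mm 45.1 45.1
scene oblack [345.4 119.7] [576.7 476.2] w,h mm 45.8 40.1
scene owhite [326. 102.] [499.  502.3] w,h mm 3.0 3.0
```

View pics/cand.png

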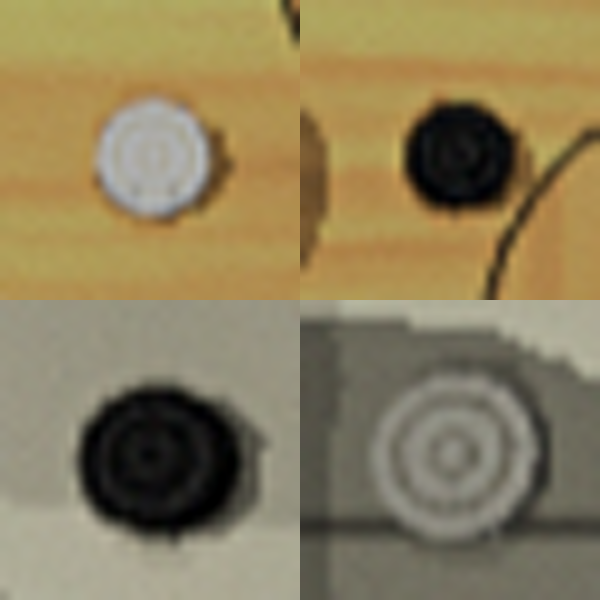

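The crop shows the on-board white and black men at about 31 mm. The off-board pair measure about 45 mm even though they lie lower, so the on-board ones are meant. Now moving towards the green striker.

Call:
play_rows:
  motion:
    - [[0.3, -0.45, 0, 0, 0, 0], [0.6, -0.93, 0, 0, 0, 0], [0.6, -0.93, 0, 0, 0, 0], [0.6, -0.93, 0, 0, 0, 0]]
  jaw: -0.4
  squeeze: 20

```text
t: 1.6
eef_pos: [325.9, 471.4, 231.7]
eef_rot: [[0.905, 0.001, 0.426], [-0.426, -0.0, 0.905], [0.001, -1.0, 0.0]]
ft_force: [-0.7, 1.7, -0.2]
opening: 59.5
```

Call:
play_rows:
  motion:
    - [[0.3, -0.45, 0, 0, 0, 0], [0.6, -0.93, 0, 0, 0, 0], [0.6, -0.93, 0, 0, 0, 0], [0.6, -0.93, 0, 0, 0, 0]]

```text
t: 2.0
eef_pos: [387.1, 377.4, 232.0]
eef_rot: [[0.903, 0.001, 0.429], [-0.429, -0.0, 0.903], [0.001, -1.0, 0.0]]
ft_force: [0.3, 1.7, 0.5]
opening: 59.8
```

Call:
play_rows:
  motion:
    - [[0.3, -0.45, 0, 0, 0, 0], [0.6, -0.93, 0, 0, 0, 0], [0.6, -0.93, 0, 0, 0, 0], [0.6, -0.93, 0, 0, 0, 0]]

```text
t: 2.4
eef_pos: [447.8, 284.3, 232.1]
eef_rot: [[0.902, 0.002, 0.431], [-0.431, 0.0, 0.902], [0.002, -1.0, 0.001]]
ft_force: [-1.2, 0.8, -0.1]
opening: 59.4
```

Call:
play_rows:
  motion:
    - [[0.3, -0.45, 0, 0, 0, 0], [0.6, -0.93, 0, 0, 0, 0], [0.6, -0.93, 0, 0, 0, 0], [0.6, -0.93, 0, 0, 0, 0]]

```text
t: 2.8
eef_pos: [508.2, 192.0, 232.0]
eef_rot: [[0.902, 0.002, 0.432], [-0.432, 0.0, 0.902], [0.001, -1.0, 0.001]]
ft_force: [-0.2, 0.7, 0.0]
opening: 60.0
```

Call:
play_rows:
  motion:
    - [[0.3, -0.45, 0, 0, 0, 0], [0.6, -0.93, 0, 0, 0, 0], [0.6, -0.93, 0, 0, 0, 0], [0.6, -0.93, 0, 0, 0, 0]]

```text
t: 3.2
eef_pos: [568.4, 100.3, 231.6]
eef_rot: [[0.902, 0.001, 0.432], [-0.432, 0.001, 0.902], [0.001, -1.0, 0.001]]
ft_force: [-0.4, -0.2, -0.9]
opening: 59.6
```

Call:
play_rows:
  motion:
    - [[0.3, -0.45, 0, 0, 0, 0], [0.6, -0.93, 0, 0, 0, 0], [0.6, -0.93, 0, 0, 0, 0], [0.6, -0.93, 0, 0, 0, 0]]

```text
t: 3.6
eef_pos: [628.5, 9.1, 231.1]
eef_rot: [[0.902, 0.001, 0.432], [-0.432, 0.002, 0.902], [-0.0, -1.0, 0.002]]
ft_force: [-1.2, 0.9, 0.9]
opening: 59.9
```

Call:
play_rows:
  motion:
    - [[0.3, -0.45, 0, 0, 0, 0], [0.52, -0.92, -0.4, 0, 0, 0], [0.52, -0.92, -0.8, 0, 0, 0], [0.52, -0.92, -0.8, 0, 0, 0], [0.52, -0.92, -0.8, 0, 0, 0]]

```text
t: 4.1
eef_pos: [679.6, -78.3, 150.2]
eef_rot: [[0.903, -0.002, 0.429], [-0.429, 0.005, 0.903], [-0.004, -1.0, 0.003]]
ft_force: [0.5, 0.1, 0.4]
opening: 59.8
```

```bash
python3 - <<'E'
from m import *
im=grab('wrist','w1.png');print(im['origin'],im['rotation'],r.read_state()['eef_pos'])
print(boxes(im,'striker','wrist'))
E
```

```text
[612.01642716 -47.01464355 292.40984027] [[ 0.42933327  0.86513834  0.25924619]
 [ 0.9031421  -0.41212133 -0.12037589]
 [ 0.00269909  0.28581753 -0.95828026]] [680.7704782  -78.51340984 152.03040879]
[(0.68, [678.0, -80.0, 41.0], [246.0, 187.0])]
```

View pics/w1.png

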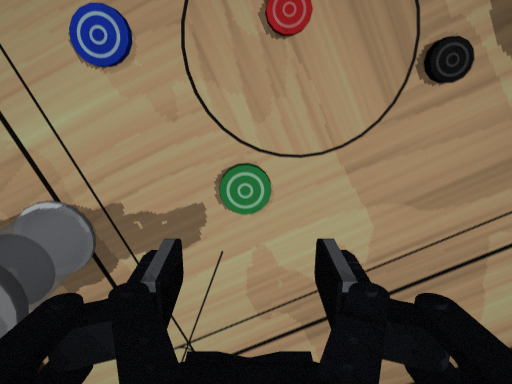

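The wrist view (picture 4) shows green (245,189), blue (100,35), red (289,10) and black (450,59). Next I'll measure the pieces precisely.

```bash
python3 - <<'E'
from m import *
im=grab('wrist')
hsv=cv2.cvtColor(im['color'],cv2.COLOR_BGR2HSV)
for n,lo,hi,p in (('green',45,90,(245,189)),('queen',0,6,(289,10)),):
    m=((hsv[...,0]>=lo)&(hsv[...,0]<=hi)&(hsv[...,1]>140)).astype(np.uint8)
    m=cv2.morphologyEx(m,cv2.MORPH_CLOSE,np.ones((9,9)))
    k,l,s,c=cv2.connectedComponentsWithStats(m)
    i=1+np.argmax(s[1:,4]);print(n,s[i],c[i],ray(im,*c[i],37).round(1))
print('inner ring', ray(im,245,189.5,39), 'black',ray(im,450.5,58.5,39))
s=r.read_state();print(s['eef_pos'],s['ft_force'])
E
```

```text
green [ 219  159   51   50 1978] [244.15116279 183.87259858] [679.6 -81.8  37. ]
queen [ 264    0   47   33 1229] [286.87632221  13.4719284 ] [582.5  -2.8  37. ]
inner ring [683.50186958 -82.92787742  39.        ] black [658.62061194  89.87535818  39.        ]
[681.68810543 -79.72385653 153.53363565] [ 0.3543772  -0.41183314  0.0894263 ]
```

Call:
play_rows:
  motion:
    - [[0, -0.02, -0.4, 0, 0, 0], [-0.02, -0.02, -0.8, 0, 0, 0], [-0.02, -0.02, -0.9, 0, 0, 0], [-0.02, -0.02, -0.9, 0, 0, 0], [-0.02, -0.02, -0.9, 0, 0, 0]]

```text
t: 4.75
eef_pos: [681.2, -81.4, 66.0]
eef_rot: [[0.904, 0.007, 0.428], [-0.428, 0.003, 0.904], [0.005, -1.0, 0.006]]
ft_force: [1.0, -0.6, 0.3]
opening: 59.9
```

```bash
python3 - <<'E'
from m import *
s=r.read_state();print(s['eef_pos'],s['eef_rot'][:,1],s['ft_force'])
E
```

```text
[681.23839634 -81.36518602  65.99220445] [ 0.00715926  0.00318297 -0.99996931] [ 0.96640038 -0.62251458  0.25886609]
```

Call:
play_rows:
  motion:
    - [[-0.01, 0, -0.15, 0, 0, 0], [-0.01, 0, -0.3, 0, 0, 0], [-0.01, 0, -0.32, 0, 0, 0], [-0.01, 0, -0.32, 0, 0, 0], [-0.01, 0, -0.32, 0, 0, 0], [-0.01, 0, -0.32, 0, 0, 0]]

```text
t: 5.35
eef_pos: [680.6, -81.5, 34.4]
eef_rot: [[0.904, 0.008, 0.428], [-0.428, 0.003, 0.904], [0.006, -1.0, 0.006]]
ft_force: [-0.0, -0.1, 0.5]
opening: 59.5
```

Call:
play_rows:
  motion:
    - [[0, 0, -0.01, 0, 0, 0], [0, 0, -0.01, 0, 0, 0], [0, 0, -0.01, 0, 0, 0], [0, 0, -0.01, 0, 0, 0], [0, 0, -0.01, 0, 0, 0], [0, 0, -0.01, 0, 0, 0]]
  jaw: 1
  squeeze: 20

```text
t: 5.95
eef_pos: [680.9, -81.6, 33.9]
eef_rot: [[0.904, 0.009, 0.428], [-0.429, 0.003, 0.904], [0.006, -1.0, 0.006]]
ft_force: [-1.6, -0.2, 5.8]
opening: 39.4
```

Call:
play_rows:
  motion:
    - [[0, 0, 0.1, 0, 0, 0], [0, 0, 0.4, 0, 0, 0], [0, 0, 0.7, 0, 0, 0], [0, 0, 0.7, 0, 0, 0], [0, 0, 0.7, 0, 0, 0]]

```text
t: 6.45
eef_pos: [681.3, -81.6, 104.9]
eef_rot: [[0.904, 0.01, 0.428], [-0.428, 0.003, 0.904], [0.008, -1.0, 0.007]]
ft_force: [-1.2, -0.3, -0.7]
opening: 39.2
```

```bash
python3 - <<'E'
from m import *
im=grab('wrist','w2.png')
t=grab('top');sc=grab('scene')
for n,i in (('top',t),('scene',sc),('wrist',im)): print(n,boxes(i,'holder',n))
a=t['color'][195:275,260:370];b=sc['color'][170:260,140:250]
cv2.imwrite('pics/h1.png',np.hstack([cv2.resize(im['color'],(380,285)),cv2.resize(a,(400,285),interpolation=2)]))
# yellow seat centroid
for n,i in (('top',t),('scene',sc)):
    hsv=cv2.cvtColor(i['color'],cv2.COLOR_BGR2HSV); 
    u,v=(315,235) if n=='top' else (194,214)
    p=i['color'][v-30:v+30,u-30:u+30]
    g=cv2.cvtColor(p,cv2.COLOR_BGR2GRAY)
    m=(g<75).astype(np.uint8); k,l,s,c=cv2.connectedComponentsWithStats(m)
    j=1+np.argmax(s[1:,4]); q=s[j]; ctr=(q[0]+q[2]/2-.5+u-30,q[1]+q[3]/2-.5+v-30)
    print(n,q,ray(i,*ctr,42).round(1))
E
```

```text
top [(0.56, [446.0, -1.0, 43.0], [314.0, 236.0])]
scene [(0.8, [455.0, -11.0, 41.0], [194.0, 216.0]), (0.72, [413.0, -253.0, 57.0], [97.0, 286.0]), (0.33, [666.0, 219.0, 150.0], [335.0, 166.0])]
wrist []
top [ 10  10  41  40 799] [449.3  -3.3  42. ]
scene [   6    0   54   54 1614] [452.   2.  42.]
```

View pics/h1.png

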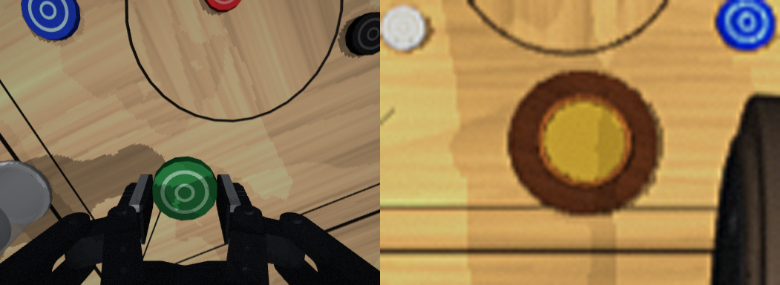

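The striker is held (picture 5); I'm carrying it to the holder.

Call:
play_rows:
  motion:
    - [[-0.4, 0.1, 0.2, 0, 0, 0], [-0.8, 0.26, 0.4, 0, 0, 0], [-0.8, 0.26, 0.4, 0, 0, 0], [-0.8, 0.26, 0.4, 0, 0, 0]]

```text
t: 7.15
eef_pos: [600.1, -55.0, 143.4]
eef_rot: [[0.904, 0.008, 0.428], [-0.428, 0.003, 0.904], [0.006, -1.0, 0.006]]
ft_force: [0.5, -1.1, -1.2]
opening: 39.0
```

Call:
play_rows:
  motion:
    - [[-0.4, 0.1, 0, 0, 0, 0], [-0.8, 0.26, 0, 0, 0, 0], [-0.8, 0.26, 0, 0, 0, 0], [-0.8, 0.26, 0, 0, 0, 0]]

```text
t: 7.55
eef_pos: [520.5, -29.0, 143.2]
eef_rot: [[0.904, 0.008, 0.427], [-0.427, 0.003, 0.904], [0.006, -1.0, 0.006]]
ft_force: [-0.4, -0.8, 0.1]
opening: 39.5
```

Call:
play_rows:
  motion:
    - [[-0.4, 0.1, 0, 0, 0, 0], [-0.68, 0.24, 0, 0, 0, 0], [-0.68, 0.24, 0, 0, 0, 0], [-0.68, 0.24, 0, 0, 0, 0], [-0.68, 0.24, 0, 0, 0, 0]]

```text
t: 8.05
eef_pos: [454.7, -5.5, 143.4]
eef_rot: [[0.904, 0.01, 0.428], [-0.428, 0.003, 0.904], [0.007, -1.0, 0.007]]
ft_force: [0.1, -0.3, -0.1]
opening: 39.0
```

```bash
python3 - <<'E'
from m import *
im=grab('wrist','w3.png');print(boxes(im,'holder','wrist'),r.read_state()['eef_pos'])
v=im['color'].copy()
for x,y in ((452,-5),(450,-5)):
    for R,z in ((52,42),(52,30),(32.5,48)):
        pts=np.array([proj(im,(x+R*np.cos(a),y+R*np.sin(a),z)) for a in np.linspace(0,6.283,60)]).astype(np.int32)
        if x==452: cv2.polylines(v,[pts],1,(255,0,255),1)
cv2.imwrite('pics/w3o.png',v)
E
```

```text
[(0.93, [439.0, -3.0, 43.0], [242.0, 170.0]), (0.55, [527.0, 118.0, 36.0], [431.0, 202.0]), (0.36, [452.0, -197.0, 70.0], [13.0, 304.0])] [454.01137192  -5.57987372 143.18847415]
```

View pics/w3o.png

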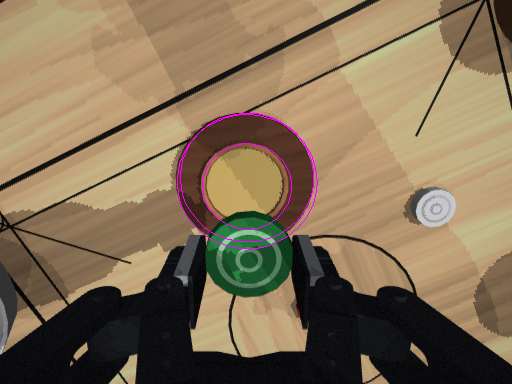

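Picture 6: the overlay for a holder centred at (452,-5) fits the flange (pixels 178–316). Lowering.

Call:
play_rows:
  motion:
    - [[-0.02, 0, -0.3, 0, 0, 0], [-0.02, 0, -0.6, 0, 0, 0], [-0.02, 0, -0.75, 0, 0, 0], [-0.02, 0, -0.75, 0, 0, 0], [-0.02, 0, -0.75, 0, 0, 0], [-0.02, 0, -0.75, 0, 0, 0]]

```text
t: 8.75
eef_pos: [453.0, -5.7, 69.0]
eef_rot: [[0.903, 0.01, 0.429], [-0.429, 0.003, 0.903], [0.008, -1.0, 0.007]]
ft_force: [-0.2, -0.1, -0.1]
opening: 39.1
```

```bash
python3 - <<'E'
from m import *
im=grab('wrist');s=r.read_state();print(s['eef_pos'],s['ft_force'])
hsv=cv2.cvtColor(im['color'],cv2.COLOR_BGR2HSV)
m=((hsv[...,0]>=45)&(hsv[...,0]<=90)&(hsv[...,1]>140)).astype(np.uint8)
m=cv2.morphologyEx(m,cv2.MORPH_CLOSE,np.ones((9,9)))
k,l,st,c=cv2.connectedComponentsWithStats(m);i=1+np.argmax(st[1:,4]);print(st[i],c[i],ray(im,*c[i],s['eef_pos'][2]+4).round(1))
E
```

```text
[453.03629707  -5.59509348  69.11771834] [-0.08054388  0.01286194 -0.03984329]
[ 205  211   97   86 6041] [248.78298295 254.15163052] [450.7  -4.9  73.1]
```

Call:
play_rows:
  motion:
    - [[0, 0, -0.1, 0, 0, 0], [0, 0, -0.18, 0, 0, 0], [0, 0, -0.2, 0, 0, 0], [0, 0, -0.2, 0, 0, 0], [0, 0, -0.2, 0, 0, 0], [0, 0, -0.2, 0, 0, 0]]

```text
t: 9.4
eef_pos: [452.9, -5.6, 48.9]
eef_rot: [[0.903, 0.01, 0.428], [-0.429, 0.003, 0.904], [0.008, -1.0, 0.007]]
ft_force: [-0.3, 0.3, -0.3]
opening: 39.0
```

Call:
play_rows:
  motion:
    - [[0, 0, -0.005, 0, 0, 0], [0, 0, -0.005, 0, 0, 0], [0, 0, 0, 0, 0, 0], [0, 0, 0, 0, 0, 0], [0, 0, 0, 0, 0, 0]]
  jaw: -0.3

```text
t: 9.9
eef_pos: [452.9, -5.7, 48.9]
eef_rot: [[0.903, 0.01, 0.429], [-0.429, 0.003, 0.904], [0.008, -1.0, 0.007]]
ft_force: [-0.2, -0.9, 0.4]
opening: 55.4
```

Call:
play_rows:
  motion:
    - [[0, 0, 0.1, 0, 0, 0], [0, 0, 0.5, 0, 0, 0], [0, 0, 0.9, 0, 0, 0], [0, 0, 0.9, 0, 0, 0], [0, 0, 0.9, 0, 0, 0]]

```text
t: 10.4
eef_pos: [453.6, -5.5, 140.4]
eef_rot: [[0.904, 0.013, 0.428], [-0.428, 0.004, 0.904], [0.01, -1.0, 0.009]]
ft_force: [-1.5, -1.1, 0.5]
opening: 55.5
```

```bash
python3 - <<'E'
from m import *
im=grab('wrist');s=r.read_state();print(s['eef_pos'],s['opening'])
hsv=cv2.cvtColor(im['color'],cv2.COLOR_BGR2HSV)
m=((hsv[...,0]>=45)&(hsv[...,0]<=90)&(hsv[...,1]>140)).astype(np.uint8)
m=cv2.morphologyEx(m,cv2.MORPH_CLOSE,np.ones((9,9)))
k,l,st,c=cv2.connectedComponentsWithStats(m);i=1+np.argmax(st[1:,4]);print(st[i],c[i],ray(im,*c[i],53).round(1))
cv2.imwrite('pics/w4.png',im['color'])
E
```

```text
[452.85048731  -5.55356556 139.35201975] 55.73800198230534
[ 219  164   56   55 2431] [246.48128342 191.14438503] [450.8  -5.3  53. ]
```

View pics/w4.png

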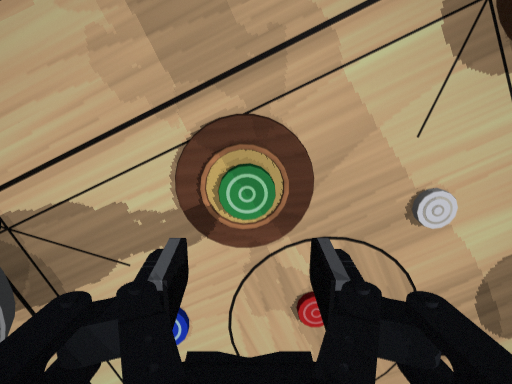

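Picture 7: the striker lies flat in the seat at (246,191), about 3 mm off-centre. Next is the white man, at (437,209).

```bash
python3 - <<'E'
from m import *
im=grab('wrist')
print(ray(im,437.5,207.5,39), boxes(im,'white_man','wrist'))
E
```

```text
[528.00818856 118.38204377  39.        ] [(0.93, [528.0, 118.0, 37.0], [436.0, 206.0])]
```

Call:
play_rows:
  motion:
    - [[0.2, 0.3, 0, 0, 0, 0], [0.4, 0.65, 0, 0, 0, 0], [0.4, 0.65, 0, 0, 0, 0]]

```text
t: 10.85
eef_pos: [493.9, 64.3, 137.4]
eef_rot: [[0.906, 0.009, 0.423], [-0.423, 0.004, 0.906], [0.006, -1.0, 0.008]]
ft_force: [0.5, -0.6, 0.4]
opening: 55.4
```

Call:
play_rows:
  motion:
    - [[0.2, 0.3, 0, 0, 0, 0], [0.39, 0.58, -0.2, 0, 0, 0], [0.39, 0.58, -0.4, 0, 0, 0], [0.39, 0.58, -0.4, 0, 0, 0], [0.39, 0.58, -0.4, 0, 0, 0]]

```text
t: 11.35
eef_pos: [531.8, 121.1, 96.6]
eef_rot: [[0.906, 0.006, 0.424], [-0.424, 0.003, 0.906], [0.004, -1.0, 0.005]]
ft_force: [0.7, 0.4, 0.3]
opening: 55.4
```

```bash
cat > at.py <<'E'
import sys
from m import *
n=sys.argv[1];z=float(sys.argv[2]);e=r.read_state()['eef_pos']
im=grab('wrist')
for n in sys.argv[1].split(','): print(n,boxes(im,n,'wrist')[:3])
b=boxes(im,n,'wrist')
hsv=cv2.cvtColor(im['color'],cv2.COLOR_BGR2HSV).astype(int);H,S,V=hsv[...,0],hsv[...,1],hsv[...,2]
m={'white_man':(S<45)&(V>110),'black_man':V<55,'queen':((H<7)|(H>173))&(S>150)}[n].astype(np.uint8)
m=cv2.morphologyEx(cv2.morphologyEx(m,cv2.MORPH_CLOSE,np.ones((7,7))),cv2.MORPH_OPEN,np.ones((5,5)))
k,l,st,c=cv2.connectedComponentsWithStats(m)
for i in range(1,k):
    w=ray(im,*c[i],z)
    if np.hypot(*(w-e)[:2])<40: print('blob',st[i],w.round(1))
s=r.read_state();print(s['eef_pos'].round(1),s['opening'],s['t'])
E
python3 at.py white_man 37
```

```text
white_man [(0.78, [527.0, 120.0, 36.0], [243.0, 203.0])]
blob [ 222  189   48   46 1789] [532.5 118.9  37. ]
[533.1 121.5  98.2] 55.828124923228685 11.5
```

Call:
play_rows:
  motion:
    - [[0, -0.03, -0.2, 0, 0, 0], [0, -0.03, -0.45, 0, 0, 0], [0, -0.03, -0.6, 0, 0, 0], [0, -0.03, -0.65, 0, 0, 0], [0, -0.03, -0.65, 0, 0, 0], [0, -0.03, -0.65, 0, 0, 0], [0, -0.03, -0.65, 0, 0, 0]]

```text
t: 12.2
eef_pos: [533.8, 118.7, 34.3]
eef_rot: [[0.905, 0.011, 0.424], [-0.425, 0.005, 0.905], [0.008, -1.0, 0.009]]
ft_force: [0.7, 0.6, -0.0]
opening: 55.3
```

Call:
play_rows:
  motion:
    - [[0, 0, 0, 0, 0, 0], [0, 0, 0, 0, 0, 0], [0, 0, 0, 0, 0, 0], [0, 0, 0, 0, 0, 0], [0, 0, 0, 0, 0, 0], [0, 0, 0, 0, 0, 0]]
  jaw: 1

```text
t: 12.8
eef_pos: [534.4, 118.8, 35.1]
eef_rot: [[0.905, 0.013, 0.424], [-0.425, 0.005, 0.905], [0.009, -1.0, 0.01]]
ft_force: [-0.4, 0.4, 7.0]
opening: 30.0
```

Call:
play_rows:
  motion:
    - [[0, 0, 0.1, 0, 0, 0], [0, 0, 0.4, 0, 0, 0], [0, 0, 0.8, 0, 0, 0], [0, 0, 0.8, 0, 0, 0], [0, 0, 0.8, 0, 0, 0]]

```text
t: 13.3
eef_pos: [535.1, 119.1, 116.6]
eef_rot: [[0.905, 0.015, 0.424], [-0.424, 0.007, 0.905], [0.011, -1.0, 0.012]]
ft_force: [-0.8, -0.6, -0.8]
opening: 29.5
```

```bash
python3 at.py white_man 118;python3 - <<'E'
from m import *
grab('wrist','w5.png')
E
```

```text
white_man [(0.56, [529.0, 121.0, 116.0], [249.0, 242.0])]
blob [ 216  219   65   65 3293] [533.1 119.8 118. ]
blob [197 275   5   5  25] [534.8  93.2 118. ]
[533.6 118.7 114.4] 29.89492464625584 13.45
```

View pics/w5.png

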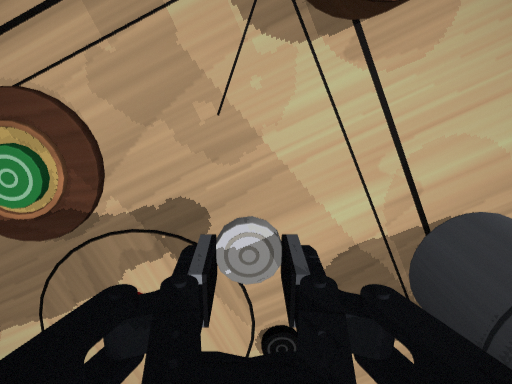

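Call:
play_rows:
  motion:
    - [[-0.2, -0.3, 0, 0, 0, 0], [-0.41, -0.62, 0, -0.001, 0.002, 0], [-0.41, -0.62, 0, -0.001, 0.002, 0]]

```text
t: 13.8
eef_pos: [489.2, 52.0, 113.1]
eef_rot: [[0.903, -0.007, 0.429], [-0.429, -0.004, 0.903], [-0.004, -1.0, -0.006]]
ft_force: [-0.1, -0.6, -0.0]
opening: 29.9
```

Call:
play_rows:
  motion:
    - [[-0.2, -0.3, 0, 0, 0, 0], [-0.41, -0.62, -0.2, -0.001, 0.002, 0], [-0.41, -0.62, -0.35, -0.001, 0.002, 0], [-0.41, -0.62, -0.35, -0.001, 0.002, 0], [-0.41, -0.62, -0.35, -0.001, 0.002, 0], [-0.41, -0.62, -0.35, -0.001, 0.002, 0]]

```text
t: 14.4
eef_pos: [449.1, -9.2, 78.5]
eef_rot: [[0.904, -0.018, 0.428], [-0.428, -0.01, 0.904], [-0.012, -1.0, -0.017]]
ft_force: [-1.1, -0.4, -0.2]
opening: 29.6
```

```bash
python3 at.py white_man 83;python3 - <<'E'
from m import *
s=r.read_state();print(s['eef_rot'][:,1])
E
```

```text
white_man []
blob [ 216  217   65   67 3391] [445.6  -7.6  83. ]
blob [196 274   6   6  34] [447.3 -34.   83. ]
[448.8  -9.4  78.6] 29.574053618525582 14.55
[-0.01818622 -0.01016753 -0.99978292]
```

Call:
play_rows:
  motion:
    - [[0.03, 0.03, -0.05, 0.0015, -0.0028, 0], [0.03, 0.03, -0.1, 0.0015, -0.0028, 0], [0.03, 0.03, -0.12, 0.0015, -0.0028, 0], [0.03, 0.03, -0.12, 0.0015, -0.0028, 0], [0.03, 0.03, -0.12, 0.0015, -0.0028, 0]]

```text
t: 15.05
eef_pos: [451.9, -6.5, 66.6]
eef_rot: [[0.904, -0.001, 0.428], [-0.428, -0.001, 0.904], [-0.0, -1.0, -0.001]]
ft_force: [-0.5, -0.5, 0.5]
opening: 29.5
```

```bash
python3 at.py white_man 70;python3 - <<'E'
from m import *
s=r.read_state();print(s['eef_rot'][:,1])
E
```

```text
white_man [(0.89, [447.0, -4.0, 71.0], [249.0, 249.0])]
blob [ 216  217   65   67 3412] [448.7  -5.1  70. ]
blob [196 274   6   6  35] [450.3 -31.6  70. ]
[452.   -6.4  66.7] 29.747820777155198 15.2
[-4.25461679e-04 -7.64056087e-04 -9.99999618e-01]
```

Call:
play_rows:
  motion:
    - [[0.01, 0, -0.03, 0, 0, 0], [0.015, 0, -0.06, 0, 0, 0], [0.015, 0, -0.075, 0, 0, 0], [0.015, 0, -0.075, 0, 0, 0], [0.015, 0, -0.075, 0, 0, 0]]

```text
t: 15.7
eef_pos: [453.5, -6.4, 59.2]
eef_rot: [[0.904, -0.0, 0.428], [-0.428, -0.001, 0.904], [-0.0, -1.0, -0.001]]
ft_force: [-1.1, -0.1, 3.9]
opening: 29.4
```

Call:
play_rows:
  motion:
    - [[0, 0, 0, 0, 0, 0], [0, 0, 0, 0, 0, 0], [0, 0, 0, 0, 0, 0], [0, 0, 0, 0, 0, 0], [0, 0, 0, 0, 0, 0]]
  jaw: -0.15

```text
t: 16.2
eef_pos: [453.5, -6.5, 59.2]
eef_rot: [[0.904, -0.001, 0.428], [-0.428, -0.001, 0.904], [-0.0, -1.0, -0.001]]
ft_force: [0.8, 0.3, 0.3]
opening: 48.7
```

Call:
play_rows:
  motion:
    - [[0, 0, 0.1, 0, 0, 0], [0, 0, 0.4, 0, 0, 0], [0, 0, 0.8, 0, 0, 0], [0, 0, 0.8, 0, 0, 0], [0, 0, 0.8, 0, 0, 0]]

```text
t: 16.7
eef_pos: [454.2, -6.3, 140.5]
eef_rot: [[0.904, 0.002, 0.428], [-0.428, -0.0, 0.904], [0.002, -1.0, 0.001]]
ft_force: [-1.2, -0.1, -0.6]
opening: 49.1
```

```bash
python3 at.py black_man,queen,white_man 62;python3 - <<'E'
from m import *
im=grab('wrist','w6.png')
E
```

```text
black_man []
queen [(0.54, [577.0, -13.0, 41.0], [304.0, 320.0])]
white_man [(0.89, [449.0, -2.0, 63.0], [251.0, 191.0])]
blob [ 226  174   44   44 1555] [450.9  -5.6  62. ]
[452.8  -6.5 138.4] 49.05045348920406 16.95
```

View pics/w6.png

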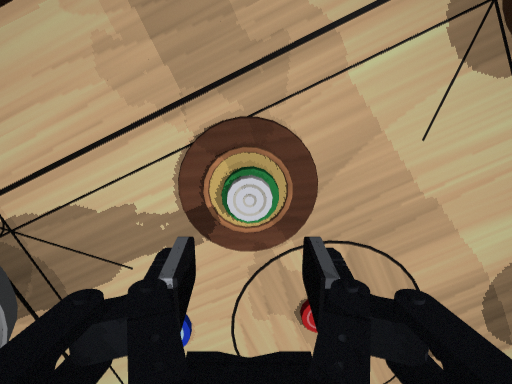

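Picture 9: the white man is centred on the striker at (249,199), in agreement to under 1 mm. Now the black man.

Call:
play_rows:
  motion:
    - [[0.35, 0.15, 0, 0, 0, 0], [0.68, 0.32, 0, 0, 0, 0], [0.68, 0.32, 0, 0, 0, 0]]

```text
t: 17.3
eef_pos: [524.7, 28.3, 138.0]
eef_rot: [[0.905, 0.0, 0.426], [-0.426, -0.0, 0.905], [0.0, -1.0, -0.0]]
ft_force: [-1.2, 0.3, 0.1]
opening: 49.0
```

Call:
play_rows:
  motion:
    - [[0.35, 0.15, 0, 0, 0, 0], [0.68, 0.32, 0, 0, 0, 0], [0.68, 0.32, 0, 0, 0, 0]]

```text
t: 17.6
eef_pos: [595.8, 63.2, 137.1]
eef_rot: [[0.906, 0.001, 0.423], [-0.423, 0.001, 0.906], [0.001, -1.0, 0.001]]
ft_force: [-0.8, 0.5, 0.1]
opening: 49.0
```

Call:
play_rows:
  motion:
    - [[0.35, 0.15, 0, 0, 0, 0], [0.7, 0.32, -0.2, 0, 0, 0], [0.7, 0.32, -0.3, 0, 0, 0], [0.7, 0.32, -0.3, 0, 0, 0], [0.7, 0.32, -0.3, 0, 0, 0]]

```text
t: 18.1
eef_pos: [664.6, 94.0, 106.6]
eef_rot: [[0.906, -0.0, 0.424], [-0.424, -0.0, 0.906], [-0.0, -1.0, -0.001]]
ft_force: [-0.0, 0.0, -1.1]
opening: 49.0
```

```bash
python3 at.py black_man 37;python3 - <<'E'
from m import *
im=grab('wrist','w7.png');print(r.read_state()['eef_rot'][:,1])
E
```

```text
black_man [(0.68, [649.0, 90.0, 38.0], [233.0, 187.0])]
blob [ 215  172   47   46 1754] [655.5  90.3  37. ]
[665.6  94.5 108.1] 48.97506631316262 18.25
[ 2.65468751e-03  7.10892774e-04 -9.99996224e-01]
```

View pics/w7.png

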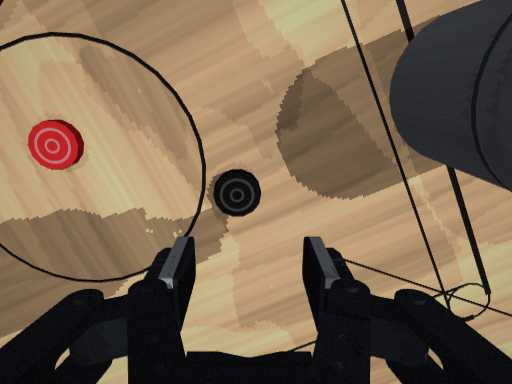

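Call:
play_rows:
  motion:
    - [[-0.09, -0.04, -0.2, 0, 0, 0], [-0.09, -0.045, -0.45, 0, 0, 0], [-0.09, -0.045, -0.65, 0, 0, 0], [-0.09, -0.045, -0.74, 0, 0, 0], [-0.09, -0.045, -0.74, 0, 0, 0], [-0.09, -0.045, -0.74, 0, 0, 0], [-0.09, -0.045, -0.74, 0, 0, 0]]

```text
t: 19.0
eef_pos: [657.7, 90.3, 35.5]
eef_rot: [[0.906, 0.005, 0.423], [-0.423, 0.001, 0.906], [0.004, -1.0, 0.003]]
ft_force: [0.3, -0.4, -0.2]
opening: 49.1
```

Call:
play_rows:
  motion:
    - [[0, 0, 0, 0, 0, 0], [0, 0, 0, 0, 0, 0], [0, 0, 0, 0, 0, 0], [0, 0, 0, 0, 0, 0], [0, 0, 0, 0, 0, 0], [0, 0, 0, 0, 0, 0]]
  jaw: 1

```text
t: 19.6
eef_pos: [658.4, 90.4, 36.8]
eef_rot: [[0.906, 0.006, 0.424], [-0.424, 0.002, 0.906], [0.005, -1.0, 0.004]]
ft_force: [-0.8, 0.5, 6.1]
opening: 29.1
```

Call:
play_rows:
  motion:
    - [[0, 0, 0.1, 0, 0, 0], [0, 0, 0.4, 0, 0, 0], [0, 0, 0.8, 0, 0, 0], [0, 0, 0.9, 0, 0, 0], [0, 0, 0.9, 0, 0, 0], [0, 0, 0.9, 0, 0, 0]]

```text
t: 20.2
eef_pos: [657.9, 90.5, 126.4]
eef_rot: [[0.906, 0.006, 0.423], [-0.423, 0.002, 0.906], [0.005, -1.0, 0.004]]
ft_force: [-0.6, -0.3, -1.1]
opening: 29.2
```

```bash
python3 - <<'E'
from m import *
s=r.read_state();print(s['eef_pos'],s['eef_rot'][:,1],s['opening'])
E
```

```text
[657.94746464  90.46640434 126.40558938] [ 0.00584873  0.00163086 -0.99998157] 29.1886212525187
```

Call:
play_rows:
  motion:
    - [[-0.35, -0.15, 0, 0, 0, 0], [-0.68, -0.32, 0, 0, 0, 0], [-0.68, -0.32, 0, 0, 0, 0]]

```text
t: 20.5
eef_pos: [584.2, 55.2, 124.2]
eef_rot: [[0.905, -0.002, 0.426], [-0.426, -0.0, 0.905], [-0.001, -1.0, -0.001]]
ft_force: [0.1, -0.2, 1.0]
opening: 29.1
```

Call:
play_rows:
  motion:
    - [[-0.35, -0.15, 0, 0, 0, 0], [-0.68, -0.32, 0, 0, 0, 0], [-0.68, -0.32, 0, 0, 0, 0]]

```text
t: 20.8
eef_pos: [510.8, 20.6, 122.6]
eef_rot: [[0.903, -0.008, 0.429], [-0.429, -0.002, 0.903], [-0.007, -1.0, -0.005]]
ft_force: [0.7, 0.7, -0.4]
opening: 29.3
```

Call:
play_rows:
  motion:
    - [[-0.35, -0.15, 0, 0, 0, 0], [-0.65, -0.31, -0.15, 0, 0, 0], [-0.65, -0.31, -0.3, 0, 0, 0], [-0.65, -0.31, -0.35, 0, 0, 0], [-0.65, -0.31, -0.35, 0, 0, 0], [-0.65, -0.31, -0.35, 0, 0, 0]]

```text
t: 21.4
eef_pos: [446.8, -10.0, 87.6]
eef_rot: [[0.904, -0.008, 0.428], [-0.428, -0.002, 0.904], [-0.007, -1.0, -0.005]]
ft_force: [-0.8, -0.1, -0.1]
opening: 29.0
```

```bash
python3 - <<'E'
from m import *
im=grab('wrist','w8.png');s=r.read_state();print(s['eef_pos'],s['eef_rot'][:,1],boxes(im,'black_man','wrist'))
E
```

```text
[446.88726761  -9.99087165  87.81843874] [-0.00769743 -0.00190078 -0.99996857] [(0.87, [442.0, -11.0, 89.0], [243.0, 249.0]), (0.24, [439.0, 5.0, 62.0], [268.0, 210.0])]
```

View pics/w8.png

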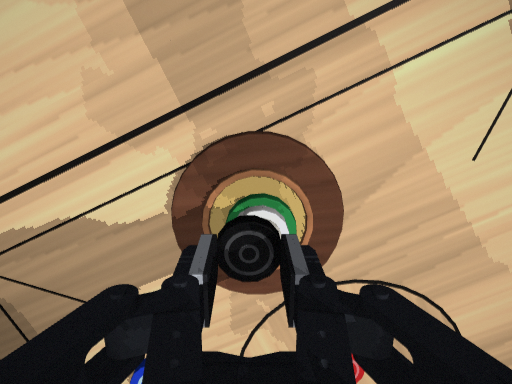

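Call:
play_rows:
  motion:
    - [[0.03, 0.02, -0.05, 0.0003, -0.0012, 0], [0.065, 0.035, -0.1, 0.0003, -0.0012, 0], [0.065, 0.035, -0.14, 0.0003, -0.0012, 0], [0.065, 0.035, -0.14, 0.0003, -0.0012, 0], [0.065, 0.035, -0.14, 0.0003, -0.0012, 0]]

```text
t: 22.0
eef_pos: [453.1, -6.6, 73.7]
eef_rot: [[0.904, -0.001, 0.428], [-0.428, -0.0, 0.904], [-0.0, -1.0, -0.0]]
ft_force: [-0.4, 0.1, 0.2]
opening: 29.1
```

Call:
play_rows:
  motion:
    - [[0, 0, -0.01, 0, 0, 0], [0, 0, -0.02, 0, 0, 0], [0, 0, -0.03, 0, 0, 0], [0, 0, -0.03, 0, 0, 0]]

```text
t: 22.4
eef_pos: [453.0, -6.6, 70.6]
eef_rot: [[0.904, -0.001, 0.428], [-0.428, -0.0, 0.904], [-0.001, -1.0, -0.0]]
ft_force: [0.4, 0.1, -0.2]
opening: 29.4
```

Call:
play_rows:
  motion:
    - [[0, 0, -0.005, 0, 0, 0], [0, 0, -0.01, 0, 0, 0], [0, 0, -0.01, 0, 0, 0]]

```text
t: 22.7
eef_pos: [453.0, -6.6, 69.8]
eef_rot: [[0.904, -0.001, 0.428], [-0.428, -0.0, 0.904], [-0.001, -1.0, -0.0]]
ft_force: [-1.2, -1.2, 4.3]
opening: 29.1
```

Call:
play_rows:
  motion:
    - [[0, 0, 0, 0, 0, 0], [0, 0, 0, 0, 0, 0], [0, 0, 0, 0, 0, 0], [0, 0, 0, 0, 0, 0], [0, 0, 0, 0, 0, 0]]
  jaw: -0.15

```text
t: 23.2
eef_pos: [453.0, -6.6, 69.7]
eef_rot: [[0.904, -0.001, 0.428], [-0.428, -0.0, 0.904], [-0.001, -1.0, -0.0]]
ft_force: [-0.4, -0.3, 0.4]
opening: 49.1
```

Call:
play_rows:
  motion:
    - [[0, 0, 0.1, 0, 0, 0], [0, 0, 0.4, 0, 0, 0], [0, 0, 0.7, 0, 0, 0], [0, 0, 0.7, 0, 0, 0], [0, 0, 0.7, 0, 0, 0], [0, 0, 0.7, 0, 0, 0]]

```text
t: 23.8
eef_pos: [452.5, -6.6, 139.4]
eef_rot: [[0.904, -0.002, 0.428], [-0.428, -0.0, 0.904], [-0.001, -1.0, -0.001]]
ft_force: [-0.9, 0.4, -0.7]
opening: 49.2
```

```bash
python3 at.py queen,black_man 71;python3 - <<'E'
from m import *
im=grab('wrist','w9.png');print(r.read_state()['eef_rot'][:,1])
E
```

```text
queen [(0.85, [575.0, -17.0, 40.0], [301.0, 322.0])]
black_man [(0.73, [450.0, -5.0, 72.0], [250.0, 201.0])]
blob [ 226  178   47   47 1812] [449.4  -5.7  71. ]
blob [194 209  16  16 133] [446.2 -38.2  71. ]
[452.5  -6.7 139.1] 49.20401000409978 24.0
[-2.01791159e-03 -3.32554826e-04 -9.99997909e-01]
```

View pics/w9.png

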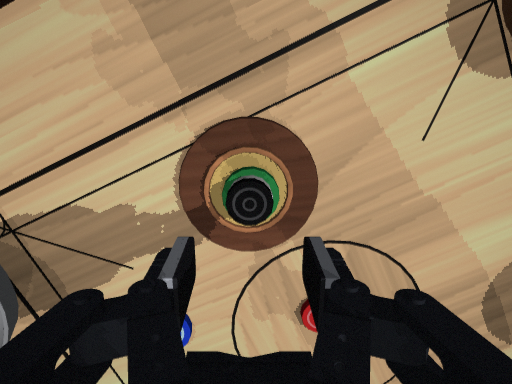

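Picture 12: the black man at (249,201) is in line with the pile. Now the queen.

Call:
play_rows:
  motion:
    - [[0.35, 0.01, 0, 0, 0, 0], [0.64, 0.02, 0, 0, 0, 0], [0.64, 0.02, 0, 0, 0, 0], [0.64, 0.02, 0, 0, 0, 0]]

```text
t: 24.45
eef_pos: [516.2, -4.9, 138.4]
eef_rot: [[0.904, -0.004, 0.428], [-0.428, -0.001, 0.904], [-0.003, -1.0, -0.002]]
ft_force: [-0.1, -0.1, -0.4]
opening: 49.2
```

Call:
play_rows:
  motion:
    - [[0.35, 0.01, 0, 0, 0, 0], [0.6, 0.02, -0.2, 0, 0, 0], [0.6, 0.02, -0.3, 0, 0, 0], [0.6, 0.02, -0.3, 0, 0, 0], [0.6, 0.02, -0.3, 0, 0, 0]]

```text
t: 24.95
eef_pos: [574.6, -3.1, 108.3]
eef_rot: [[0.903, -0.006, 0.429], [-0.429, -0.001, 0.903], [-0.005, -1.0, -0.003]]
ft_force: [0.2, -0.4, 0.1]
opening: 49.5
```

```bash
python3 at.py queen 37;python3 -c "
from m import *
print(r.read_state()['eef_rot'][:,1])"
```

```text
queen [(0.89, [578.0, -4.0, 39.0], [250.0, 210.0])]
blob [ 233  183   46   46 1719] [ 5.775e+02 -1.000e-01  3.700e+01]
[575.8  -3.  109.3] 49.22839633165465 25.1
[-2.87895539e-03 -5.33358180e-04 -9.99995714e-01]
```

Call:
play_rows:
  motion:
    - [[0.03, 0.025, -0.2, 0, 0, 0], [0.03, 0.025, -0.45, 0, 0, 0], [0.03, 0.025, -0.65, 0, 0, 0], [0.03, 0.025, -0.75, 0, 0, 0], [0.03, 0.025, -0.75, 0, 0, 0], [0.03, 0.025, -0.75, 0, 0, 0], [0.03, 0.025, -0.75, 0, 0, 0]]

```text
t: 25.8
eef_pos: [579.6, -0.4, 35.4]
eef_rot: [[0.903, -0.001, 0.429], [-0.429, -0.0, 0.903], [-0.001, -1.0, -0.001]]
ft_force: [0.5, -0.2, -0.2]
opening: 49.5
```

Call:
play_rows:
  motion:
    - [[0, 0, 0, 0, 0, 0], [0, 0, 0, 0, 0, 0], [0, 0, 0, 0, 0, 0], [0, 0, 0, 0, 0, 0], [0, 0, 0, 0, 0, 0], [0, 0, 0, 0, 0, 0]]
  jaw: 1

```text
t: 26.4
eef_pos: [580.4, -0.4, 36.6]
eef_rot: [[0.903, 0.001, 0.429], [-0.429, -0.0, 0.903], [0.001, -1.0, 0.0]]
ft_force: [-1.0, 0.5, 7.7]
opening: 29.6
```

Call:
play_rows:
  motion:
    - [[0, 0, 0.1, 0, 0, 0], [0, 0, 0.4, 0, 0, 0], [0, 0, 0.8, 0, 0, 0], [0, 0, 0.9, 0, 0, 0], [0, 0, 0.9, 0, 0, 0], [0, 0, 0.9, 0, 0, 0]]

```text
t: 27.0
eef_pos: [579.9, -0.3, 126.3]
eef_rot: [[0.904, 0.0, 0.429], [-0.429, 0.0, 0.904], [0.0, -1.0, 0.0]]
ft_force: [-0.3, -0.3, -0.0]
opening: 29.3
```

```bash
python3 at.py queen 128;python3 -c "
from m import *
print(r.read_state()['eef_rot'][:,1])"
```

```text
queen [(0.92, [575.0, -3.0, 130.0], [240.0, 252.0])]
blob [ 217  215   65   67 3515] [576.1   1.2 128. ]
[ 5.794e+02 -4.000e-01  1.253e+02] 29.50568200181538 27.15
[-1.75167585e-03 -3.07151955e-04 -9.99998419e-01]
```

Call:
play_rows:
  motion:
    - [[-0.35, -0.01, 0, 0, 0, 0], [-0.63, -0.03, 0, 0, 0, 0], [-0.63, -0.03, 0, 0, 0, 0], [-0.63, -0.03, 0, 0, 0, 0]]

```text
t: 27.55
eef_pos: [516.1, -3.4, 124.9]
eef_rot: [[0.903, -0.002, 0.429], [-0.429, -0.0, 0.903], [-0.002, -1.0, -0.001]]
ft_force: [0.4, -1.1, 0.2]
opening: 29.1
```

Call:
play_rows:
  motion:
    - [[-0.35, -0.01, 0, 0, 0, 0], [-0.62, -0.03, -0.1, 0, 0, 0], [-0.62, -0.03, -0.3, 0, 0, 0], [-0.62, -0.03, -0.3, 0, 0, 0], [-0.62, -0.03, -0.3, 0, 0, 0]]

```text
t: 28.05
eef_pos: [455.2, -6.4, 94.9]
eef_rot: [[0.903, -0.002, 0.429], [-0.429, -0.001, 0.903], [-0.002, -1.0, -0.002]]
ft_force: [0.5, 0.8, -0.2]
opening: 29.2
```

```bash
python3 at.py queen 99;python3 -c "
from m import *
print(r.read_state()['eef_rot'][:,1])"
```

```text
queen [(0.69, [452.0, -10.0, 98.0], [239.0, 255.0])]
blob [ 217  214   65   68 3615] [450.2  -4.3  99. ]
[455.5  -6.4  95.4] 29.126832260769547 28.2
[-9.59895742e-04 -3.78569316e-04 -9.99999468e-01]
```

Call:
play_rows:
  motion:
    - [[-0.01, 0, -0.06, 0, 0, 0], [-0.02, 0, -0.12, 0, 0, 0], [-0.02, 0, -0.15, 0, 0, 0], [-0.02, 0, -0.155, 0, 0, 0], [-0.02, 0, -0.155, 0, 0, 0], [-0.02, 0, -0.155, 0, 0, 0]]

```text
t: 28.8
eef_pos: [453.5, -6.3, 80.0]
eef_rot: [[0.903, -0.001, 0.429], [-0.429, -0.0, 0.903], [-0.001, -1.0, -0.001]]
ft_force: [-0.1, 0.6, -0.8]
opening: 29.0
```

Call:
play_rows:
  motion:
    - [[0, 0, -0.005, 0, 0, 0], [0, 0, -0.01, 0, 0, 0], [0, 0, -0.01, 0, 0, 0]]

```text
t: 29.1
eef_pos: [453.5, -6.3, 79.0]
eef_rot: [[0.903, -0.001, 0.429], [-0.429, -0.0, 0.903], [-0.001, -1.0, -0.001]]
ft_force: [-0.3, -0.1, 0.3]
opening: 29.4
```

Call:
play_rows:
  motion:
    - [[0, 0, -0.005, 0, 0, 0], [0, 0, -0.007, 0, 0, 0], [0, 0, -0.007, 0, 0, 0]]

```text
t: 29.4
eef_pos: [453.6, -6.3, 78.6]
eef_rot: [[0.903, -0.001, 0.429], [-0.429, -0.0, 0.903], [-0.0, -1.0, -0.0]]
ft_force: [-0.7, -0.1, 4.8]
opening: 29.4
```

Call:
play_rows:
  motion:
    - [[0, 0, 0, 0, 0, 0], [0, 0, 0, 0, 0, 0], [0, 0, 0, 0, 0, 0], [0, 0, 0, 0, 0, 0], [0, 0, 0, 0, 0, 0]]
  jaw: -0.15

```text
t: 29.9
eef_pos: [453.6, -6.4, 78.5]
eef_rot: [[0.903, -0.001, 0.429], [-0.429, -0.0, 0.903], [-0.0, -1.0, -0.001]]
ft_force: [-0.4, 0.5, -0.8]
opening: 48.8
```

Call:
play_rows:
  motion:
    - [[0, 0, 0.1, 0, 0, 0], [0, 0, 0.4, 0, 0, 0], [0, 0, 0.7, 0, 0, 0], [0, 0, 0.7, 0, 0, 0], [0, 0, 0.7, 0, 0, 0], [0, 0, 0.7, 0, 0, 0]]

```text
t: 30.5
eef_pos: [453.2, -6.3, 148.2]
eef_rot: [[0.903, -0.001, 0.429], [-0.429, -0.0, 0.903], [-0.001, -1.0, -0.001]]
ft_force: [0.5, 0.1, -0.0]
opening: 49.3
```

```bash
python3 at.py cap,queen 80;python3 - <<'E'
from m import *
im=grab('wrist','w10.png');t=grab('top')
v=im['color'].copy()
for x,y in ((449,-4.5),):
    for R,z in ((52,42),(32.5,48)):
        pts=np.array([proj(im,(x+R*np.cos(a),y+R*np.sin(a),z)) for a in np.linspace(0,6.283,60)]).astype(np.int32)
        cv2.polylines(v,[pts],1,(255,0,255),1)
c=t['color'][215:280,180:250]
print(boxes(t,'cap','top'))
for R,z in ((45.5,88),(12.5,110),(45.5,30)):
  pass
c=cv2.resize(c,(413,384),interpolation=2)
cv2.imwrite('pics/f1.png',np.hstack([v[:,100:450],c]))
E
```

```text
cap [(0.63, [420.0, 197.0, 38.0], [501.0, 20.0]), (0.45, [449.0, -196.0, 67.0], [21.0, 296.0])]
queen [(0.79, [449.0, -12.0, 80.0], [238.0, 204.0])]
blob [ 226  177   47   48 1823] [450.4  -5.2  80. ]
[453.1  -6.4 147.9] 49.06896480579177 30.7
[(0.78, [419.0, 241.0, 85.0], [216.0, 245.0]), (0.56, [440.0, 6.0, 51.0], [312.0, 238.0])]
```

View pics/f1.png

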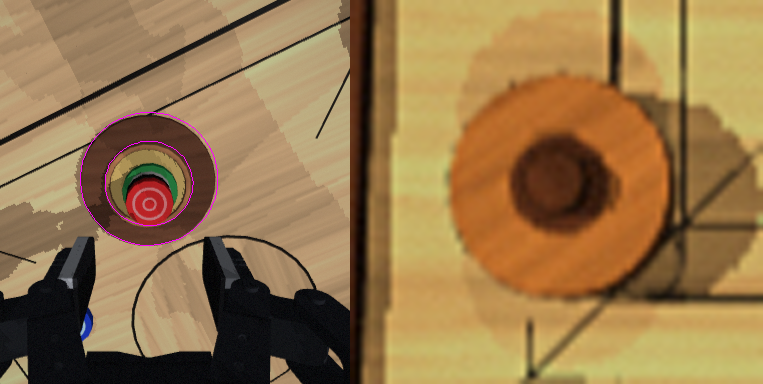

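Picture 13: the red queen tops the pile, and the overlay for a holder at (449,-4.5) fits. The cap's top disc is at top pixel (215.6,246.4). Now the cap.

```bash
python3 - <<'E'
from m import *
t=grab('top')
print(ray(t,214.7,245.8,110)+[2.4,-1.5,0],ray(t,215.6,246.4,88)+[2.4,-1.5,0])
E
```

```text
[418.41601502 240.98825112 110.        ] [418.53312947 240.90633944  88.        ]
```

Call:
play_rows:
  motion:
    - [[-0.05, 0.4, 0.1, 0, 0, 0], [-0.11, 0.82, 0.2, 0, 0, 0], [-0.11, 0.82, 0.2, 0, 0, 0], [-0.11, 0.82, 0.2, 0, 0, 0]]

```text
t: 31.3
eef_pos: [442.4, 76.5, 168.3]
eef_rot: [[0.905, -0.001, 0.426], [-0.426, -0.0, 0.905], [-0.001, -1.0, -0.001]]
ft_force: [0.6, 0.2, -0.3]
opening: 49.1
```

Call:
play_rows:
  motion:
    - [[-0.05, 0.4, 0, 0, 0, 0], [-0.11, 0.82, 0, 0, 0, 0], [-0.11, 0.82, 0, 0, 0, 0], [-0.11, 0.82, 0, 0, 0, 0]]

```text
t: 31.7
eef_pos: [431.4, 158.0, 167.9]
eef_rot: [[0.905, -0.002, 0.426], [-0.426, -0.001, 0.905], [-0.001, -1.0, -0.002]]
ft_force: [-0.2, 0.1, 0.8]
opening: 49.6
```

Call:
play_rows:
  motion:
    - [[-0.05, 0.4, 0, 0, 0, 0], [-0.11, 0.8, 0, 0, 0, 0], [-0.11, 0.8, 0, 0, 0, 0], [-0.11, 0.8, 0, 0, 0, 0], [-0.11, 0.8, 0, 0, 0, 0]]

```text
t: 32.2
eef_pos: [421.0, 235.7, 167.7]
eef_rot: [[0.904, -0.002, 0.428], [-0.428, -0.002, 0.904], [-0.001, -1.0, -0.003]]
ft_force: [-0.0, 0.1, 0.6]
opening: 49.1
```

```bash
python3 - <<'E'
from m import *
im=grab('wrist','w11.png');s=r.read_state();print(s['eef_pos'],s['eef_rot'][:,1],boxes(im,'cap','wrist'))
v=im['color'].copy();x,y=418.5,241
for R,z in ((45.5,88),(12.5,110)):
    pts=np.array([proj(im,(x+R*np.cos(a),y+R*np.sin(a),z)) for a in np.linspace(0,6.283,60)]).astype(np.int32)
    cv2.polylines(v,[pts],1,(255,0,255),1)
cv2.imwrite('pics/w11o.png',v)
E
```

```text
[420.94964354 235.76178539 167.79933805] [-0.00179624 -0.00199065 -0.99999641] [(0.65, [414.0, 246.0, 89.0], [259.0, 185.0])]
```

View pics/w11o.png

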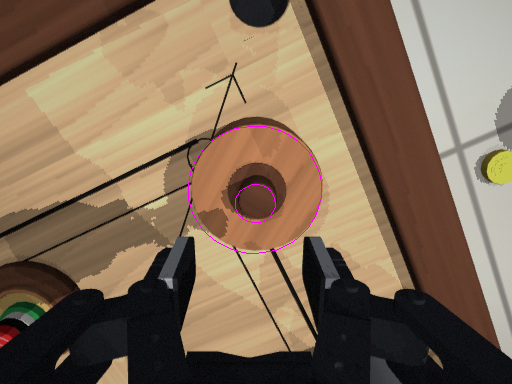

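Call:
play_rows:
  motion:
    - [[-0.015, 0.05, -0.2, 0, 0, 0], [-0.015, 0.05, -0.45, 0, 0, 0], [-0.015, 0.05, -0.65, 0, 0, 0], [-0.015, 0.05, -0.76, 0, 0, 0], [-0.015, 0.05, -0.76, 0, 0, 0], [-0.015, 0.05, -0.76, 0, 0, 0], [-0.015, 0.05, -0.76, 0, 0, 0]]

```text
t: 33.0
eef_pos: [420.1, 241.3, 92.8]
eef_rot: [[0.903, -0.0, 0.429], [-0.429, -0.001, 0.903], [0.0, -1.0, -0.001]]
ft_force: [0.0, -0.7, -0.3]
opening: 48.8
```

Call:
play_rows:
  motion:
    - [[0, 0, 0, 0, 0, 0], [0, 0, 0, 0, 0, 0], [0, 0, 0, 0, 0, 0], [0, 0, 0, 0, 0, 0], [0, 0, 0, 0, 0, 0], [0, 0, 0, 0, 0, 0], [0, 0, 0, 0, 0, 0]]
  jaw: 1
  squeeze: 40

```text
t: 33.7
eef_pos: [420.7, 241.7, 93.8]
eef_rot: [[0.904, 0.001, 0.429], [-0.429, 0.0, 0.904], [0.001, -1.0, 0.001]]
ft_force: [-1.3, -0.6, 6.6]
opening: 23.8
```

Call:
play_rows:
  motion:
    - [[0, 0, 0.1, 0, 0, 0], [0, 0, 0.4, 0, 0, 0], [0, 0, 0.7, 0, 0, 0], [0, 0, 0.85, 0, 0, 0], [0, 0, 0.85, 0, 0, 0], [0, 0, 0.85, 0, 0, 0]]

```text
t: 34.3
eef_pos: [420.6, 241.7, 179.0]
eef_rot: [[0.904, 0.002, 0.429], [-0.429, 0.001, 0.904], [0.001, -1.0, 0.001]]
ft_force: [-0.2, -0.1, -1.4]
opening: 23.2
```

Call:
play_rows:
  motion:
    - [[0.05, -0.3, 0, 0, 0, 0], [0.08, -0.6, 0, 0, 0, 0], [0.1, -0.82, 0, 0, 0, 0], [0.1, -0.82, 0, 0, 0, 0]]

```text
t: 34.7
eef_pos: [430.0, 156.0, 177.8]
eef_rot: [[0.902, -0.001, 0.432], [-0.432, -0.002, 0.902], [0.0, -1.0, -0.002]]
ft_force: [0.5, 0.8, -1.2]
opening: 23.3
```

Call:
play_rows:
  motion:
    - [[0.05, -0.3, 0, 0, 0, 0], [0.08, -0.6, 0, 0, 0, 0], [0.1, -0.82, 0, 0, 0, 0], [0.1, -0.82, 0, 0, 0, 0]]

```text
t: 35.1
eef_pos: [439.5, 71.2, 177.1]
eef_rot: [[0.9, -0.002, 0.436], [-0.436, -0.003, 0.9], [-0.001, -1.0, -0.004]]
ft_force: [0.4, -0.4, -1.6]
opening: 23.9
```

Call:
play_rows:
  motion:
    - [[0.05, -0.3, 0, 0, 0, 0], [0.08, -0.6, 0, 0, 0, 0], [0.1, -0.8, 0, 0, 0, 0], [0.1, -0.8, 0, 0, 0, 0], [0.1, -0.8, 0, 0, 0, 0]]

```text
t: 35.6
eef_pos: [449.3, -7.9, 176.5]
eef_rot: [[0.9, -0.003, 0.436], [-0.436, -0.003, 0.9], [-0.002, -1.0, -0.004]]
ft_force: [0.4, 0.9, -1.1]
opening: 22.9
```

```bash
python3 - <<'E'
from m import *
im=grab('wrist','w12.png');sc=grab('scene');s=r.read_state();e=s['eef_pos'];print(e,s['eef_rot'][:,1],s['opening'],s['ft_force'])
v=im['color'].copy()
for x,y,R,z in ((449,-4.5,52,42),(e[0]-2.2,e[1]-.7,45.5,e[2]-63.8+58)):
    pts=np.array([proj(im,(x+R*np.cos(a),y+R*np.sin(a),z)) for a in np.linspace(0,6.283,60)]).astype(np.int32)
    cv2.polylines(v,[pts],1,(255,0,255),1)
cv2.imwrite('pics/w12o.png',np.hstack([v[:,60:430],cv2.resize(sc['color'][90:270,100:300],(426,384))]))
E
```

```text
[449.34076259  -7.3349648  176.63346671] [-0.00317683 -0.00283743 -0.99999093] 23.39391107686541 [-0.70160258 -0.06193201 -0.49985863]
```

View pics/w12o.png

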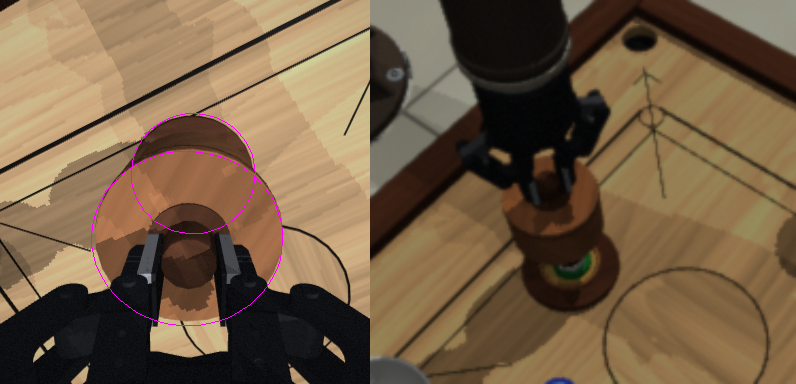

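Picture 15: the cap is upright in the grip above the holder and both overlays fit. Lowering it now.

Call:
play_rows:
  motion:
    - [[0.02, 0.035, 0, 0.0004, -0.0005, 0], [0.02, 0.035, -0.2, 0.0004, -0.0005, 0], [0.02, 0.035, -0.4, 0.0004, -0.0005, 0], [0.02, 0.035, -0.6, 0.0004, -0.0005, 0], [0.02, 0.035, -0.65, 0.0004, -0.0005, 0], [0.02, 0.035, -0.65, 0.0004, -0.0005, 0], [0.02, 0.035, -0.65, 0.0004, -0.0005, 0]]

```text
t: 36.4
eef_pos: [451.9, -3.4, 112.3]
eef_rot: [[0.901, 0.001, 0.434], [-0.434, -0.0, 0.901], [0.001, -1.0, 0.0]]
ft_force: [0.5, 0.3, -0.8]
opening: 23.6
```

Call:
play_rows:
  motion:
    - [[0, 0, -0.02, 0, 0, 0], [0, 0, -0.04, 0, 0, 0], [0, 0, -0.05, 0, 0, 0], [0, 0, -0.05, 0, 0, 0], [0, 0, -0.05, 0, 0, 0]]

```text
t: 36.9
eef_pos: [451.9, -3.4, 107.4]
eef_rot: [[0.901, 0.001, 0.434], [-0.434, -0.0, 0.901], [0.001, -1.0, 0.0]]
ft_force: [0.4, -1.1, -0.6]
opening: 23.7
```

Call:
play_rows:
  motion:
    - [[0, 0, -0.005, 0, 0, 0], [0, 0, -0.01, 0, 0, 0], [0, 0, -0.015, 0, 0, 0], [0, 0, -0.015, 0, 0, 0]]

```text
t: 37.3
eef_pos: [451.9, -3.4, 105.8]
eef_rot: [[0.901, 0.001, 0.434], [-0.434, -0.0, 0.901], [0.001, -1.0, 0.0]]
ft_force: [-0.1, 0.8, -1.0]
opening: 23.1
```

Call:
play_rows:
  motion:
    - [[0, 0, -0.005, 0, 0, 0], [0, 0, -0.01, 0, 0, 0], [0, 0, -0.01, 0, 0, 0]]

```text
t: 37.6
eef_pos: [451.9, -3.4, 105.7]
eef_rot: [[0.901, 0.001, 0.434], [-0.434, 0.0, 0.901], [0.001, -1.0, 0.001]]
ft_force: [-4.2, 0.1, 15.8]
opening: 23.6
```

Contact at TCP z = 105.7, as predicted for fully home (105.8). Releasing and backing off.

Call:
play_rows:
  motion:
    - [[0, 0, 0.005, 0, 0, 0], [0, 0, 0.005, 0, 0, 0], [0, 0, 0.005, 0, 0, 0], [0, 0, 0.005, 0, 0, 0], [0, 0, 0.005, 0, 0, 0], [0, 0, 0.005, 0, 0, 0]]
  jaw: -0.3

```text
t: 38.2
eef_pos: [451.9, -3.4, 106.1]
eef_rot: [[0.901, 0.001, 0.434], [-0.434, 0.0, 0.901], [0.001, -1.0, 0.001]]
ft_force: [0.5, 0.8, -0.3]
opening: 55.7
```

Call:
play_rows:
  motion:
    - [[0, 0, 0.1, 0, 0, 0], [0, 0, 0.4, 0, 0, 0], [0, 0, 0.8, 0, 0, 0], [0, 0, 0.8, 0, 0, 0]]

```text
t: 38.6
eef_pos: [454.7, -3.4, 191.0]
eef_rot: [[0.901, 0.009, 0.435], [-0.435, 0.002, 0.901], [0.007, -1.0, 0.005]]
ft_force: [1.0, 0.2, -0.7]
opening: 55.8
```

Call:
play_rows:
  motion:
    - [[0, 0.4, 0.2, 0, 0, 0], [0, 0.9, 0.4, 0, 0, 0], [0, 0.9, 0.4, 0, 0, 0], [0, 0.9, 0.4, 0, 0, 0], [0, 0.9, 0.4, 0, 0, 0], [0, 0.9, 0.4, 0, 0, 0]]

```text
t: 39.2
eef_pos: [454.3, 85.0, 230.5]
eef_rot: [[0.9, 0.008, 0.436], [-0.436, 0.001, 0.9], [0.006, -1.0, 0.004]]
ft_force: [-0.0, 0.3, -0.1]
opening: 55.6
```

```bash
python3 - <<'E'
from m import *
sc=grab('scene');w=grab('wrist');s=r.read_state();print(s['t'],s['eef_pos'],s['opening'])
v=sc['color'].copy()
print(boxes(sc,'cap','scene'),boxes(w,'cap','wrist'))
a=cv2.resize(v,(512,384))
cv2.imwrite('pics/end.png',np.hstack([cv2.resize(v[150:260,130:260],(454,384)),cv2.resize(w['color'],(340,255))[:,:] if 0 else cv2.resize(w['color'],(340,384))]))
E
```

```text
39.3 [454.4635386   85.28955055 230.52066737] 55.14661431638178
[(0.97, [462.0, -11.0, 100.0], [193.0, 204.0])] [(0.78, [439.0, 10.0, 100.0], [160.0, 201.0])]
```

View pics/end.png

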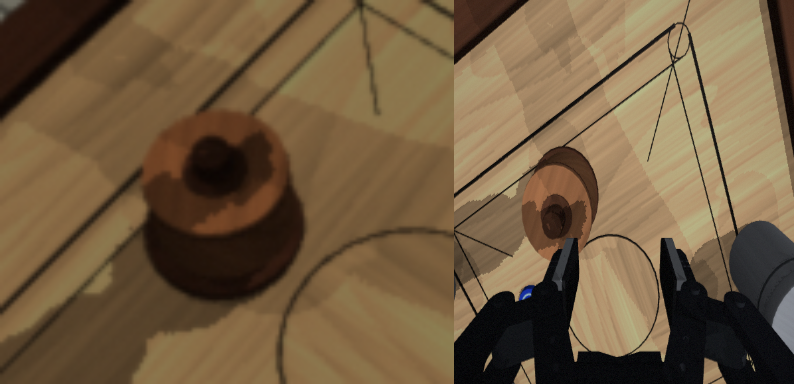

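```bash
python3 -c "
from cell import r
print(r.job_done(), r.read_state()['t'])"
```

```text
the job is handed in; nothing more can be done
the job is handed in; nothing more can be done
```

I packed the green striker, white man, black man and red queen into the holder in that order. I then put the cap on, let go, backed the arm off and handed the job in at about t = 39 s. The hand-in gives no verdict.

- **Pile:** After each release the wrist camera put the centres within about 2 mm of each other: striker (450.8, -5.3), white (450.9, -5.6), black (449.4, -5.7), queen (450.4, -5.2). The striker sits about 2–3 mm from the holder's axis (limit 12 mm). Each man met the one below at the expected height.
- **Cap:** It met the flange at tool height 105.7 mm, against 105.8 mm predicted for fully home. In the last picture it stands level on the flange, with its top at about 100 mm, as it should be when home.
- **Left alone:** I didn't touch the bowl, canister, dispenser, blue striker or look-alikes. I didn't measure them again at the end.
- **Disagreements:** The scene and top cameras differed by about 4 mm in x and y, and the network points were off by 5–10 mm at times. I used wrist measurements for the placing. The holder's centre read (452, -5) at first and (449, -4.5) later.

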